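Sort finished furniture parts into their sample bins

TASK

Four finished oak furniture parts stand loose on the bench among the tools and offcuts: a bun foot, a small mushroom knob, a square post cap and a bar pull. Put each one into the grey plywood bin that has the same part glued on the step at its far side as a sample: stand it flat on the bin's floor, the same way up as its sample, lowering it in rather than dropping it. Leave the sanding block and the chisel lying where they are.

Things in the scene. Friction and masses are not known exactly. Their poses are not given: they have to be found in the camera images.
- bun_foot: loose turned bun foot of light oak, the largest round part: diameter 52 mm at its widest (from 12 to 22 mm above its underside), 38 mm high, flat 36 mm top and underside. It stands upright. Origin: centre of the underside, z up; mass 14 to 63 g.
- round_knob: loose turned mushroom knob of light oak, the small round part: cap diameter 34 mm (from 21 to 26 mm above its underside) on a thinner 20 to 25 mm stem, 33 mm high, domed top. It stands on its stem. Origin: centre of the underside, z up; mass 14 to 63 g.
- post_cap: loose square post cap of light oak: base 46 x 46 mm and 20 mm thick, stepping in to a low pyramid on top, 40 mm high in all. Its x and y axes are square to the sides of the base. Origin: centre of the underside, z up; mass 14 to 63 g.
- bar_pull: loose oak bar pull (drawer handle): a bar 72 mm long (its x axis), 16 mm wide (its y axis) and 14 mm thick, carried on two feet 16 mm high at its ends, so 28 mm high in all; under the middle of the bar is a gap 40 mm long and 16 mm high. Origin: centre of the underside, z up; mass 14 to 63 g.
- bin_bun_foot: grey-painted plywood parts bin, fixed on the bench; its glued-on sample is a bun foot. Box open at the top, 104 (x) x 132 (y) x 40 mm high outside; walls and floor 6 mm thick (inside 92 x 120 mm). On its +x side, away from the robot, a solid step 60 mm deep, 18 mm high carries the sample, 82 mm from the box's centre. Origin: under the box's centre, at bench height.
- bin_round_knob: grey-painted plywood parts bin, fixed on the bench; its glued-on sample is a mushroom knob. Box open at the top, 104 (x) x 132 (y) x 40 mm high outside; walls and floor 6 mm thick (inside 92 x 120 mm). On its +x side, away from the robot, a solid step 60 mm deep, 18 mm high carries the sample, 82 mm from the box's centre. Origin: under the box's centre, at bench height.
- bin_post_cap: grey-painted plywood parts bin, fixed on the bench; its glued-on sample is a square post cap. Box open at the top, 104 (x) x 132 (y) x 40 mm high outside; walls and floor 6 mm thick (inside 92 x 120 mm). On its +x side, away from the robot, a solid step 60 mm deep, 18 mm high carries the sample, 82 mm from the box's centre. Origin: under the box's centre, at bench height.
- bin_bar_pull: grey-painted plywood parts bin, fixed on the bench; its glued-on sample is a bar pull (lying along the bin's y axis). Box open at the top, 104 (x) x 132 (y) x 40 mm high outside; walls and floor 6 mm thick (inside 92 x 120 mm). On its +x side, away from the robot, a solid step 60 mm deep, 18 mm high carries the sample, 82 mm from the box's centre. Origin: under the box's centre, at bench height.
- sanding_block: cork sanding block lying on the bench among the parts, 90 mm long (its x) x 28 x 30 mm high; not to be shifted. Origin: centre of the underside.
- chisel: bench chisel lying on the bench among the parts, 210 mm long along its x axis (square wooden handle 22 mm thick to -x, steel blade to +x), at most 22 mm wide and high; not to be shifted. Origin: on its underside where handle and blade meet.
Not all that is in view belongs to the job. What is shaped like the bun_foot but orange is not meant. Leave any red look-alike of the bar_pull alone.

How it is judged:
At the end, for the whole second after the job is handed in: The bun foot, the knob, the post cap and the bar pull each stand inside the box of the bin with the like sample, underside on the bin's floor (within 6 mm) and upright (within 0.2 rad), released and at rest; the sanding block and the chisel are within 20 mm of where they lay (x of bun_foot in the frame of bin_bun_foot between -0.046 and 0.046 m and y of bun_foot in the frame of bin_bun_foot between -0.06 and 0.06 m and z of bun_foot in the frame of bin_bun_foot below 0.012 m and angle between each of bun_foot, round_knob, post_cap, bar_pull's own z axis and vertical below 0.2 rad and linear speed of each of bun_foot, round_knob, post_cap, bar_pull below 0.02 m/s and angular speed of each of bun_foot, round_knob, post_cap, bar_pull below 0.2 rad/s and contact force between each of bun_foot, round_knob, post_cap, bar_pull and the fingers below 0.1 N and x of round_knob in the frame of bin_round_knob between -0.046 and 0.046 m and y of round_knob in the frame of bin_round_knob between -0.06 and 0.06 m and z of round_knob in the frame of bin_round_knob below 0.012 m and x of post_cap in the frame of bin_post_cap between -0.046 and 0.046 m and y of post_cap in the frame of bin_post_cap between -0.06 and 0.06 m and z of post_cap in the frame of bin_post_cap below 0.012 m and x of bar_pull in the frame of bin_bar_pull between -0.046 and 0.046 m and y of bar_pull in the frame of bin_bar_pull between -0.06 and 0.06 m and z of bar_pull in the frame of bin_bar_pull below 0.012 m and distance of each of sanding_block, chisel from where it was at the start of the episode below 0.02 m); the robot touches nothing.
It fails at once if a part is dropped into its bin: over the bin, let go while its underside is more than 34 mm above the bin's floor ((x of bun_foot in the frame of bin_bun_foot between -0.046 and 0.046 m and y of bun_foot in the frame of bin_bun_foot between -0.06 and 0.06 m and height (world z) of bun_foot above 0.04 m and contact force between bun_foot and the fingers below 0.05 N) or (x of round_knob in the frame of bin_round_knob between -0.046 and 0.046 m and y of round_knob in the frame of bin_round_knob between -0.06 and 0.06 m and height (world z) of round_knob above 0.04 m and contact force between round_knob and the fingers below 0.05 N) or (x of post_cap in the frame of bin_post_cap between -0.046 and 0.046 m and y of post_cap in the frame of bin_post_cap between -0.06 and 0.06 m and height (world z) of post_cap above 0.04 m and contact force between post_cap and the fingers below 0.05 N) or (x of bar_pull in the frame of bin_bar_pull between -0.046 and 0.046 m and y of bar_pull in the frame of bin_bar_pull between -0.06 and 0.06 m and height (world z) of bar_pull above 0.04 m and contact force between bar_pull and the fingers below 0.05 N)).
It fails at once if the sanding block is shifted more than 20 mm (distance of sanding_block from where it was at the start of the episode above 0.02 m).
It fails at once if the chisel is shifted more than 20 mm (distance of chisel from where it was at the start of the episode above 0.02 m).
It also fails if it takes over 96 s, if anything falls off the work surface, if the arm or the gripper's body presses on something with over 40 N, if the wrist force passes 120 N, or if a joint passes its speed limit or range.

ROBOT

A 7-joint arm with a two-finger parallel gripper is mounted at the origin on the work surface. World frame = base frame: x ahead of the robot, y to its left, z up, the work surface at z = 0. Lengths are in m, angles in rad, forces in N, time in s.
With the tool pointing down it reaches from about 0.425 to 0.875 m from the base axis. Payload 9.9 kg.
Tool frame: the origin (TCP) lies at the very end of the fingers, on their centre line; the grasp point (between the pads) lies 19 mm behind it (robot.grip_point_offset is the distance from the TCP to the grasp point, in m); z points along the fingers, y is the line along which they close (so a half turn about z gives the same grasp; the last joint's range is limited). The gripper opens to 85 mm and grips with 20 to 120 N. Pads are 22 mm wide; open, the fingers measure 114 mm over their backs; the gripper's body (76 mm by 85 mm) begins 54 mm behind the grasp point. The pads swing forward as they close: fully open they stand 13 mm farther back than shut.
Start: joints at [-1.347, 0.576, 0.025, 1.437, -0.015, 1.129, -0.057], TCP at [0.204, 0.643, 0.231] pointing down, gripper open.
Joint ranges: [-2.76, 2.76], [-0.34, 2.15], [-1.52, 1.57], [0.19, 2.46], [-1.09, 4.23], [0.17, 1.99], [-2.82, 2.82]. Speed limits (rad/s): [2.22, 2.22, 3.01, 3.01, 3.14, 3.14, 3.14].

INTERFACE

Orientations are given as [roll, pitch, yaw] about the fixed x, y, z axes, in that order (R = Rz(yaw) Ry(pitch) Rx(roll)).
In Python, from plant import robot gives the robot as it stands.
- The arm moves only by the tool creep_tool, called after "Call:" in YAML: its name, and indented under it one key for each argument. Schema: {"type":"object","properties":{"offsets":{"type":"object","properties":{"sx":{"type":"array","items":{"type":"number"},"minItems":1,"maxItems":10},"sy":{"type":"array","items":{"type":"number"},"minItems":1,"maxItems":10},"sz":{"type":"array","items":{"type":"number"},"minItems":1,"maxItems":10},"rx":{"type":"array","items":{"type":"number"},"minItems":1,"maxItems":10},"ry":{"type":"array","items":{"type":"number"},"minItems":1,"maxItems":10},"rz":{"type":"array","items":{"type":"number"},"minItems":1,"maxItems":10}},"additionalProperties":false,"required":["sx","sy","sz","rx","ry","rz"]},"aperture":{"type":"number"},"only":{"type":"string"},"quiet":{"type":"boolean"},"lines":{"type":"string"}},"required":["offsets"],"additionalProperties":false}. offsets is an object with one list for each field, all of the same length, 1 to 10, a row being the entries at one place: sx, sy, sz (the shift in shares of the most that a row can go, 1 being 62.5 mm), rx, ry, rz (a rotation vector in parts of the range, where 1.0 means 2 pi rad); each row shifts and turns the commanded pose from where the row before left it, along the tool's axes as they then stand; what a row does not reach is not made up. A row lasts 1/8 s, in which the tool goes at most 0.0625 m and 0.188 rad, less where a joint would pass 70% of its speed; a pose out of reach is approached as far as the arm can. aperture is the finger opening in m, set as the call begins (left out keeps the last). The fingers move at their own pace and stop on an object; the grip force is fixed at half the most. Time passes only in rows, so rows that do not move let the fingers close. The tool returns the time, the measured TCP pose, the force, the opening and the grip force at its end. only (a regular expression) keeps the lines of the reply that match it, lines (a string "A,B") keeps lines A to B, and quiet returns only ok. Input that does not fit is refused with a message, and nothing moves.
- robot.sense(): the state, without advancing time (a new reading comes with each control period).
- robot.snapshot(name): name is "scene" or "top" or "wrist"; returns a dict with "img" (420x560x3 uint8, red, green, blue), "fovy" (degrees; the focal length in pixels is half the picture's height over the tangent of half this angle, whatever the lens; pixels are square), "cx", "cy" (the principal point, pixels), "k1" (the pictures are not rectified: a ray, as slopes to the right and down, at radius r is drawn at 1 + k1 r^2 times it, then the intrinsics apply), "world_to_cam" (4x4, takes a point from world to camera coordinates); the wrist camera has in their place "tool_from_camera" (4x4, takes a point from camera to tool coordinates, whose origin is the TCP and whose axes are the flange's). Camera axes: x right, y down, z forward; pixel columns grow to the right and rows downward; lengths in m; the calibration is good to about 2 mm. A picture is of the moment at which its call begins: read the wrist's pose just before it. There is no depth.
- robot.hand_in(): hands the job in; it is judged then, once.
The state is a dict: "time": time; "q": joint angles; "qd": joint speeds; "effort": joint torques, N m; "tool_pos": TCP position; "eef_rot": TCP orientation; "force": force on the tool from outside, world axes, zero at the start; "torque": the same for the moment, N m; "width": finger opening in m; "finger_force": force on a finger pad.
Only numpy, scipy, OpenCV 4.12 (cv2) and the standard library are available. Lean on these libraries where they do the work, as an engineer would, in place of code of your own. Each camera call takes 0.05 s, during which the arm holds its last target. There are 200 camera calls.

## Working session

There is one attempt and no reset: what is moved stays moved. The work goes in short steps, Python scripts to look and compute and a tool call to move; the robot and the scene stay as the last step left them, time stands still between calls to the robot, and variables do not carry over. Pictures are saved under pics/ and viewed, at most 14 in all, crops included, and the job is handed in when it is done.

```bash
ls; mkdir -p pics
```

Run:
```python
from plant import robot
import cv2
s=robot.sense();print(s['time'],s['tool_pos'],s['eef_rot'],s['width'],robot.grip_point_offset)
for n in ['scene','top','wrist']:
    d=robot.snapshot(n);cv2.imwrite(f'pics/{n}0.png',cv2.resize(d['img'][:,:,::-1],(800,600),interpolation=cv2.INTER_CUBIC))
    print(n,{k:(v.tolist() if hasattr(v,'tolist') else v) for k,v in d.items() if k!='img'})
```

```text
pics
0.0 [0.20437048 0.64282107 0.23041874] [-3.13986717e+00  1.40041966e-04  2.83383804e+00] 0.08558972044000272 0.0187
scene {'fovy': 50.947741505765954, 'cx': 283.5773032589358, 'cy': 204.6186883101318, 'k1': -0.1297490682769745, 'world_to_cam': [[0.39805016312347463, 0.9173489222983925, -0.005198306969885966, -0.18738006113096298], [0.7199253020818056, -0.31588736332031453, -0.6179989750128722, -0.30224701804076937], [-0.5685627731920164, 0.24225220009840476, -0.7861617164983846, 1.1583229364081042], [0.0, 0.0, 0.0, 1.0]]}
top {'fovy': 55.98205184261451, 'cx': 275.26843425299796, 'cy': 207.70253630716817, 'k1': -0.0773678369763961, 'world_to_cam': [[0.010505055899293375, -0.999940571329691, -0.00291506593477086, 0.01170059400938126], [-0.9938067692503041, -0.01011801450903973, -0.1106604318384288, 0.47569853385191685], [0.11062436075668601, 0.004059506281088877, -0.9938539989434708, 0.969068800416548], [0.0, 0.0, 0.0, 1.0]]}
wrist {'fovy': 60.983417810599946, 'cx': 282.2129823598619, 'cy': 208.70942623751563, 'k1': 0.02398341657908814, 'tool_from_camera': [[-0.0005730332049378239, -0.9591490944804039, -0.2829004881409085, 0.07178343173826746], [0.9999997956707932, -0.0006297862709393069, 0.00010967051998023961, -0.0008522069984405745], [-0.00028335722340357144, -0.28290036749122693, 0.9591492593866767, -0.14356625885637964], [0.0, 0.0, 0.0, 1.0]]}
```

View pics/top0.png

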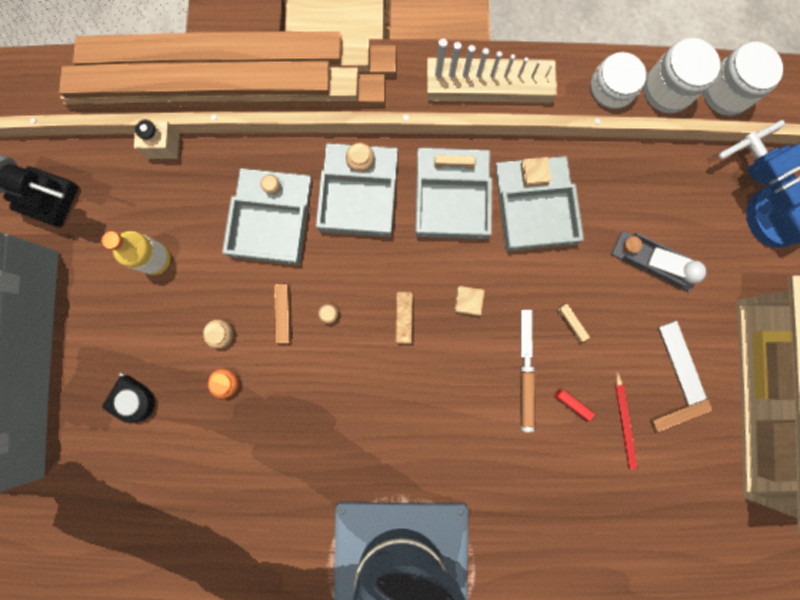

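View pics/scene0.png

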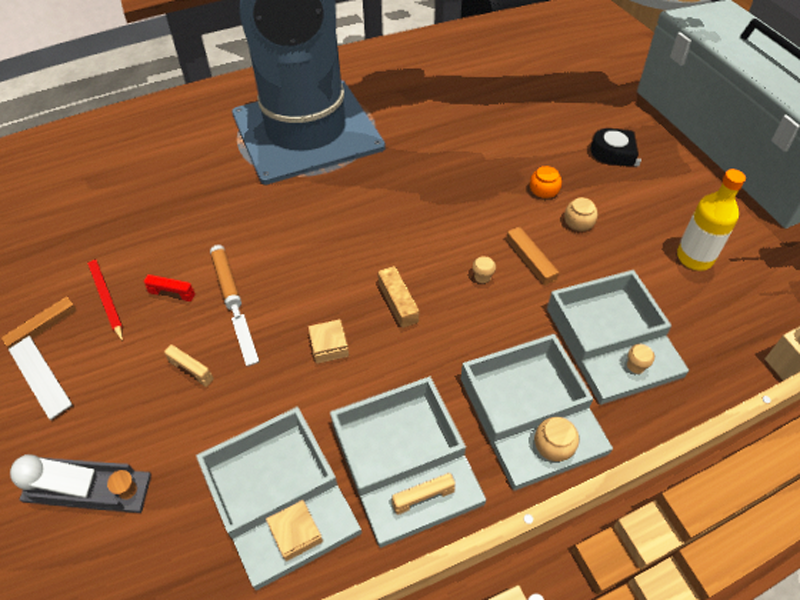

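The top view shows, at 800x600: bun foot (218,334), knob (328,314), post cap (470,300), bar pull (574,323), sanding block (404,318) and chisel (527,370). The bins run left to right: knob, bun foot, bar pull, post cap. The look-alikes are the orange bun (223,384) and the red pull (575,405). The oak-coloured ones fit the description, and I'll confirm them in enlarged crops.

Create h.py:
```python
import numpy as np, cv2
from plant import robot
def K(d):
    f=210/np.tan(np.radians(d['fovy']/2)); return f
def ray(d,u,v):
    "world ray (origin,dir) from native pixel"
    f=K(d); x,y=(u-d['cx'])/f,(v-d['cy'])/f
    r=np.hypot(x,y); s=r
    for _ in range(20): s=r/(1+d['k1']*s*s)
    k=s/r if r>0 else 1
    T=np.linalg.inv(d['world_to_cam']); v=T[:3,:3]@np.array([x*k,y*k,1])
    return T[:3,3],v
def onz(d,u,v,z):
    o,w=ray(d,u,v); return o+w*(z-o[2])/w[2]
def proj(d,p):
    c=(np.asarray(d['world_to_cam'])@np.r_[p,1])[:3]; x,y=c[:2]/c[2]; k=1+d['k1']*(x*x+y*y)
    return np.array([d['cx']+K(d)*x*k,d['cy']+K(d)*y*k])
def tri(rays):
    A=np.zeros((3,3));b=np.zeros(3)
    for o,v in rays:
        v=v/np.linalg.norm(v);P=np.eye(3)-np.outer(v,v);A+=P;b+=P@o
    p=np.linalg.solve(A,b); res=[np.linalg.norm(np.cross(p-o,v/np.linalg.norm(v))) for o,v in rays]
    return p,max(res)
```

Run:
```python
import cv2
from h import *
def crop(n,u0,v0,w,h,k,out):
    im=robot.snapshot(n)['img'][v0:v0+h,u0:u0+w,::-1]
    im=cv2.resize(im,None,fx=k,fy=k,interpolation=cv2.INTER_CUBIC)
    for u in range(0,w,20):
        cv2.line(im,(u*k,0),(u*k,6),(255,255,255),1);cv2.putText(im,str(u0+u),(u*k+2,16),0,.35,(255,255,255),1)
    for v in range(0,h,20):
        cv2.line(im,(0,v*k),(6,v*k),(255,255,255),1);cv2.putText(im,str(v0+v),(8,v*k+4),0,.35,(255,255,255),1)
    cv2.imwrite(out,im)
crop('top',135,195,150,90,5,'pics/tL.png')
crop('top',280,195,150,110,5,'pics/tR.png')
crop('scene',300,120,160,120,5,'pics/sR.png')
crop('scene',90,170,160,110,5,'pics/sL.png')
crop('top',150,95,260,95,3,'pics/tb.png')
crop('scene',130,180,266,200,3,'pics/sb.png')
```

```text
(no output)
```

View pics/tL.png

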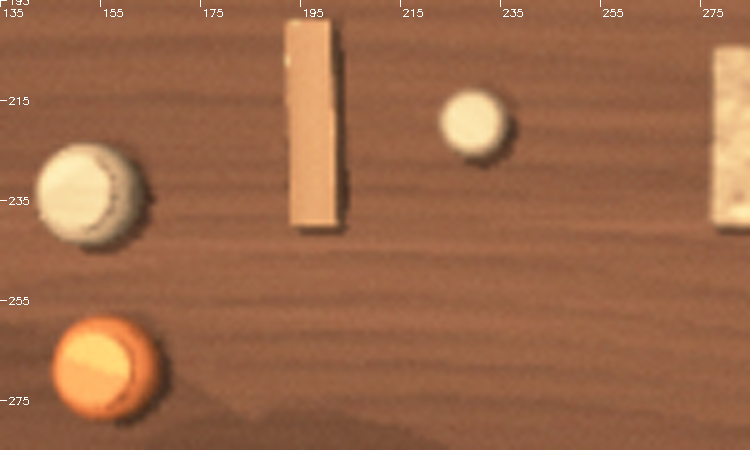

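View pics/tR.png

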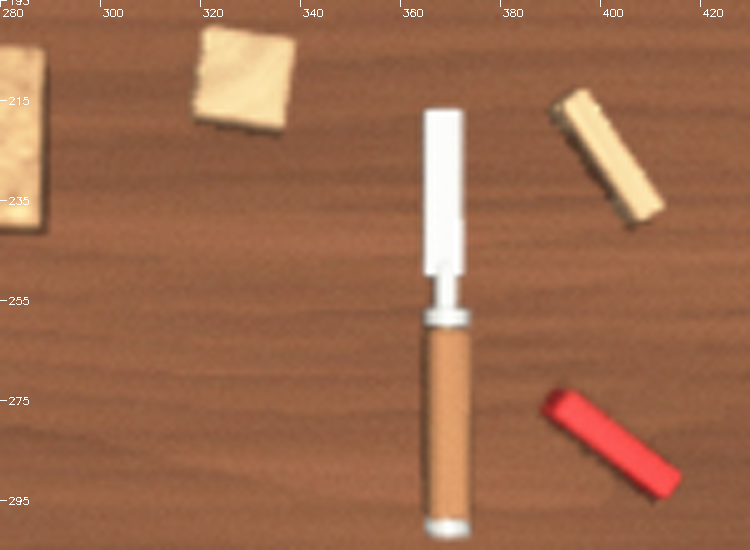

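View pics/sR.png

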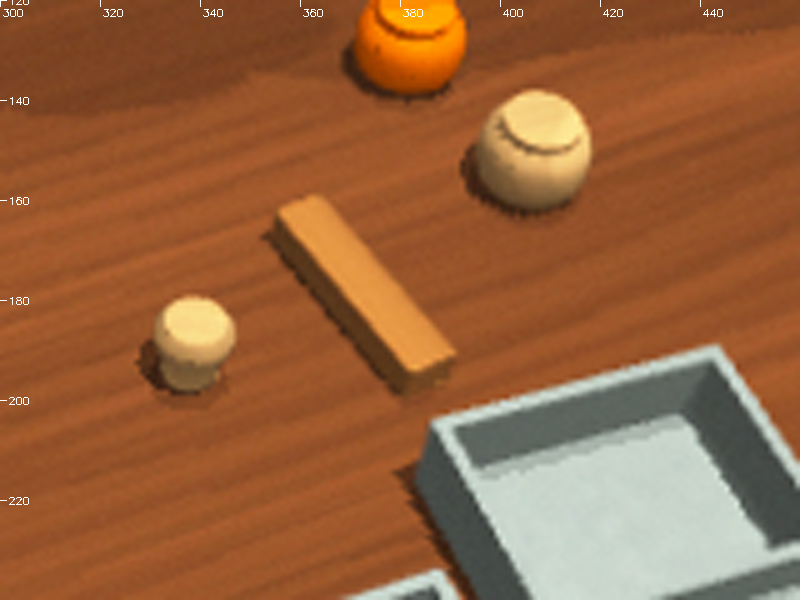

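View pics/sL.png

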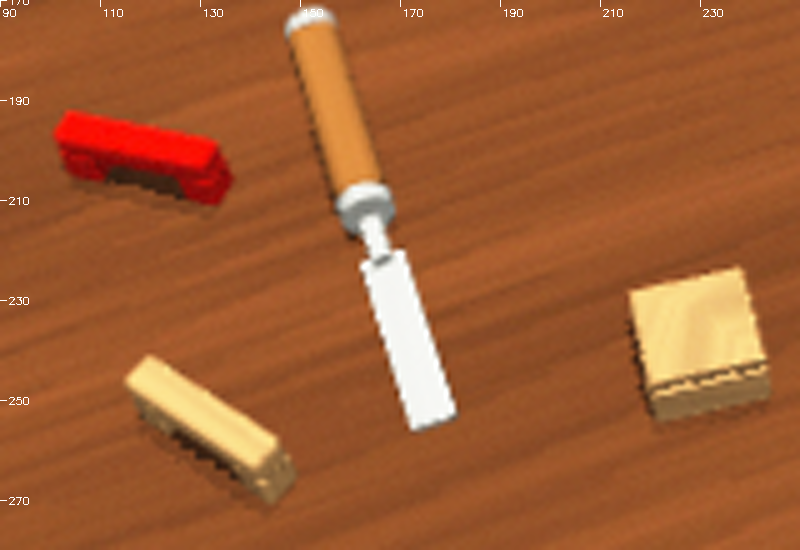

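View pics/tb.png

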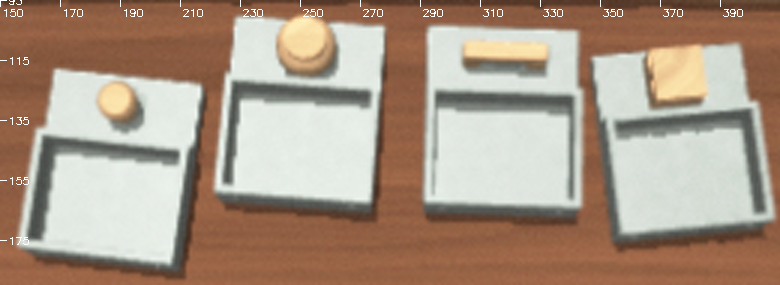

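View pics/sb.png

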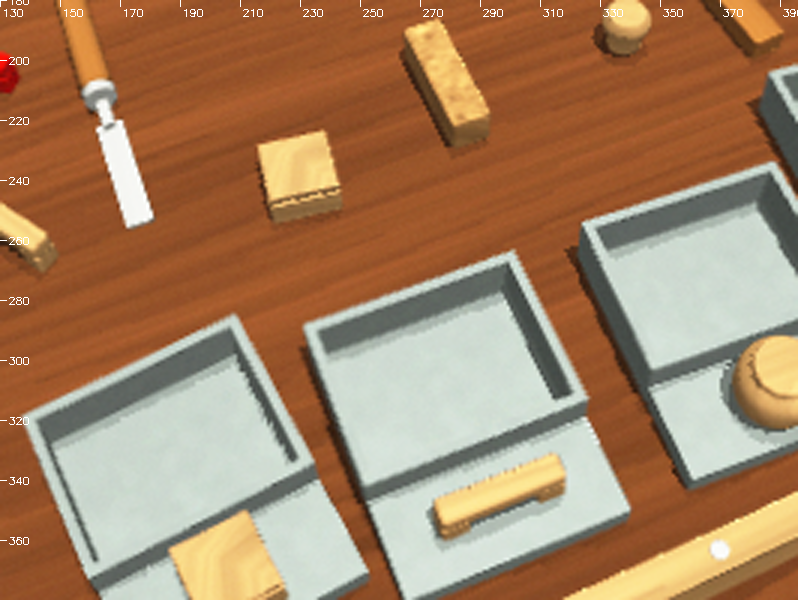

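The crops confirm the targets. In the top view the oak bun foot's top is at (150,233), with the orange one below it. The knob is at (230,219), the post cap at (329,211), and the oak bar pull at (403,226), with the red one below it. The samples, left to right, are knob, bun, bar and post cap. Next I triangulate.

Create m.py:
```python
from h import *
import pickle
t=robot.snapshot('top');s=robot.snapshot('scene')
pickle.dump((t,s),open('c.pkl','wb'))
TL=lambda x,y:ray(t,135+x/5,195+y/5); TR=lambda x,y:ray(t,280+x/5,195+y/5)
SR=lambda x,y:ray(s,300+x/5,120+y/5); SL=lambda x,y:ray(s,90+x/5,170+y/5)
TB=lambda x,y:ray(t,150+x/3,95+y/3); SB=lambda x,y:ray(s,130+x/3,180+y/3)
def z(r,h): return (r[0]+r[1]*(h-r[0][2])/r[1][2])
def pr(n,p,r): print(n,np.round(p,4),'res %.4f'%r)
pr('bun top',*tri([TL(75,192),SR(545,121)])); print(z(TL(75,192),.038),z(SR(545,121),.038))
pr('knob',*tri([TL(474,122),SR(195,330)])); print(z(TL(474,122),.026),z(SR(195,330),.026))
for a,b in [((573,95),(138,367)),((652,214),(266,452)),((613,155),(202,410))]:
    pr('bar',*tri([TR(*a),SL(*b)])); print(z(TR(*a),.028),z(SL(*b),.028))
print('cap top corners z=.02',[z(TR(*c),.02)[:2].round(4) for c in [(205,27),(296,40),(284,130),(194,118)]])
print('cap scene near bottom',[z(SL(*c),0)[:2].round(4) for c in [(656,420),(769,397)]])
pr('cap corner R',*tri([TR(296,40),SL(652,388)]));pr('cap corner L',*tri([TR(205,27),SL(768,365)]))
bins={'knob':((54,69),(204,85),(22,248),(180,263)),'bun':((233,17),(385,27),(215,192),(372,208)),'bar':((428,27),(578,30),(424,206),(580,209)),'cap':((592,57),(741,43),(612,235),(772,213))}
sc={'knob':(SR(715,345),SR(432,420)),'bun':(SB(778,163),SB(581,222)),'bar':(SB(513,251),SB(304,325)),'cap':(SB(235,316),SB(27,414))}
for n,(a,b,c,d) in bins.items():
    st=[z(TB(*p),.018) for p in (a,b)]; rm=[z(TB(*p),.04) for p in (c,d)]
    P=(st[0]+st[1])/2;Q=(rm[0]+rm[1])/2;v=(P-Q)[:2];L=np.linalg.norm(v)
    cen=Q[:2]+v*(.052/.164)
    y2=(rm[0]-rm[1])[:2]; y3=(st[0]-st[1])[:2]
    print(n,'cen',cen.round(4),'L %.4f'%L,'yaw',np.arctan2(v[1],v[0]).round(3),np.arctan2(-y2[0],y2[1]).round(3),np.arctan2(-y3[0],y3[1]).round(3),'w',np.linalg.norm(y2).round(4),np.linalg.norm(y3).round(4))
    for p,q in zip((c,d),sc[n]): pr('  rim',*tri([TB(*p),q]))
print('sand',[z(TR(*p),.03)[:2].round(3) for p in((45,48),(42,228))],[z(TL(*p),.03)[:2].round(3) for p in((715,48),(711,225))])
print('chisel',[z(TR(*p),.015)[:2].round(3) for p in((424,110),(464,110),(425,535),(470,535))])
print('offcut',[z(TL(*p),.015)[:2].round(3) for p in((286,20),(330,20),(290,226),(338,226))])
```

```bash
python3 m.py
```

```text
bun top [0.408  0.3318 0.0359] res 0.0029
[0.40657628 0.32841121 0.038     ] [0.41034737 0.333188   0.038     ]
knob [0.4462 0.1336 0.0249] res 0.0030
[0.4448236 0.1307017 0.026    ] [0.44791058 0.13591326 0.026     ]
bar [ 0.4549 -0.2903  0.0798] res 0.0202
[ 0.46243505 -0.2850868   0.028     ] [ 0.4071445  -0.31893888  0.028     ]
bar [ 0.4125 -0.3136 -0.0259] res 0.0286
[ 0.40264693 -0.32416829  0.028     ] [ 0.46432409 -0.28073876  0.028     ]
bar [ 0.433  -0.3028  0.0251] res 0.0030
[ 0.43223043 -0.30488539  0.028     ] [ 0.43643075 -0.29951619  0.028     ]
cap top corners z=.02 [array([ 0.4961, -0.0994]), array([ 0.49  , -0.1458]), array([ 0.444 , -0.1394]), array([ 0.4496, -0.0938])]
cap scene near bottom [array([ 0.4907, -0.1396]), array([ 0.4982, -0.0959])]
cap corner R [ 0.4905 -0.1419  0.0238] res 0.0035
cap corner L [ 0.4968 -0.0969  0.0211] res 0.0026
knob cen [0.5931 0.2442] L 0.1634 yaw -0.079 -0.087 -0.107 w 0.1349 0.1337
  rim [0.5497 0.3194 0.0393] res 0.0041
  rim [0.5378 0.1857 0.0437] res 0.0059
bun cen [0.6426 0.0843] L 0.1654 yaw -0.053 -0.095 -0.062 w 0.133 0.1341
  rim [0.5993 0.1576 0.0371] res 0.0043
  rim [0.5868 0.0249 0.0354] res 0.0044
bar cen [ 0.638  -0.0896] L 0.1657 yaw -0.023 -0.008 -0.007 w 0.1313 0.1319
  rim [ 0.5885 -0.0201  0.0345] res 0.0031
  rim [ 0.5865 -0.1518  0.0368] res 0.0028
cap cen [ 0.6243 -0.245 ] L 0.1608 yaw 0.079 0.151 0.116 w 0.1382 0.1334
  rim [ 0.5643 -0.1832  0.0327] res 0.0011
  rim [ 0.5831 -0.3132  0.0451] res 0.0023
sand [array([ 0.483, -0.018]), array([ 0.393, -0.017])] [array([0.483, 0.01 ]), array([0.394, 0.011])]
chisel [array([ 0.455, -0.212]), array([ 0.455, -0.233]), array([ 0.242, -0.21 ]), array([ 0.242, -0.233])]
offcut [array([0.497, 0.23 ]), array([0.497, 0.207]), array([0.392, 0.224]), array([0.392, 0.2  ])]
```

Triangulated, averaging the two views: bun (0.409, 0.331), knob (0.446, 0.133), cap (0.471, -0.118) at yaw -0.12, and bar (0.434, -0.302) at yaw 0.58. Heights agree with the text. Next I move over the bun and check with the wrist camera.

Units first: shifts go in shares of 62.5 mm and turns go in shares of 2 pi rad. So -0.044 m is -0.704, -0.029 m is -0.464, -0.154 rad / 6.2832 = -0.0245.

Call:
creep_tool:
  offsets: {"sx": [0,0,-0.464,-0.464,-0.464,-0.464,-0.464,-0.464,-0.464,0],"sy": [0,0,-0.704,-0.704,-0.704,-0.704,-0.704,-0.704,-0.704,0],"sz": [0,0,0.176,0.176,0.176,0.176,0.176,0.176,0.176,0],"rx": [0,0,0,0,0,0,0,0,0,0],"ry": [0,0,0,0,0,0,0,0,0,0],"rz": [-0.0245,-0.0245,0,0,0,0,0,0,0,0]}
  aperture: 0.085

```text
time: 1.8
tool_pos: [0.41, 0.3306, 0.1538]
eef_rot: [-3.139, 0.0, 3.134]
force: [-0.8, -0.4, 0.9]
width: 0.0848
finger_force: 0.0
```

Add to h.py:
```python
from scipy.spatial.transform import Rotation as Ro
def wsnap():
    s=robot.sense(); d=robot.snapshot('wrist')
    T=np.eye(4);T[:3,:3]=Ro.from_euler('xyz',s['eef_rot']).as_matrix();T[:3,3]=s['tool_pos']
    d['world_to_cam']=np.linalg.inv(T@np.asarray(d['tool_from_camera'])); return d
def go(x,y,z,yaw=None):
    s=robot.sense();R=Ro.from_euler('xyz',s['eef_rot'])
    print('pos',s['tool_pos'].round(4),'rot',np.round(s['eef_rot'],3),'q',np.round(s['q'],2),'F',np.round(s['force'],1),'w %.4f ff'%s['width'],s['finger_force'])
    if yaw is not None:
        G=Ro.from_euler('xyz',[np.pi,0,yaw]); rv=(R.inv()*G).as_rotvec(); print('rotvec',rv.round(4)); R=G
    print('then tool delta',R.inv().apply(np.array([x,y,z])-s['tool_pos']).round(4))
```

Run:
```python
from h import *
import pickle
d=wsnap();pickle.dump(d,open('w1.pkl','wb'));go(.409,.3315,.15,np.pi)
im=cv2.resize(d['img'][:,:,::-1].copy(),(800,600))
cv2.imwrite('pics/w1.png',im)
for p in [(.4085,.3315,.038),(.446,.1335,.033)]: print(proj(d,p)*800/560)
```

```text
pos [0.4087 0.3335 0.1542] rot [-3.141  0.     3.138] q [-0.74  0.45 -0.04  1.93  0.03  0.77  0.76] F [-1.1  0.7 -0.4] w 0.0850 ff 0.0
rotvec [-0.0007  0.     -0.004 ]
then tool delta [-0.0003 -0.002   0.0042]
[406.94001403 287.18639535]
[ 49.30300171 352.55397248]
```

View pics/w1.png

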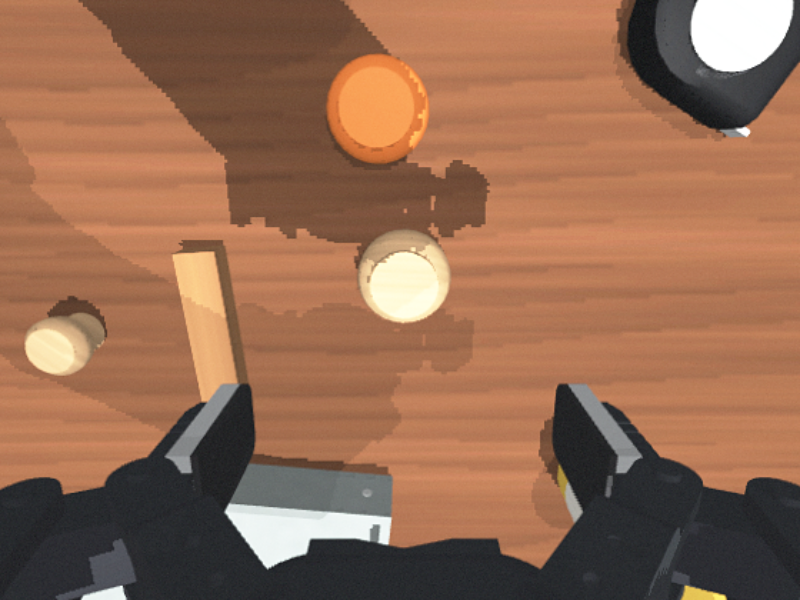

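The wrist view shows the oak bun foot's top at (403,287), against a prediction of (407,287). The averaged estimate is good to about 1–2 mm. The orange one at (377,108) stays put.

In the tool's units: 0.04 m is 0.64, -0.002 m is -0.032.

Call:
creep_tool:
  offsets: {"sx": [0,0,0,0,0,0],"sy": [-0.032,0,0,0,0,0],"sz": [0.64,0.64,0.64,0.544,0,0],"rx": [0,0,0,0,0,0],"ry": [0,0,0,0,0,0],"rz": [0,0,0,0,0,0]}

```text
time: 2.6
tool_pos: [0.4076, 0.3345, 0.0013]
eef_rot: [3.141, 0.001, -3.14]
force: [-0.1, 0.3, -0.1]
width: 0.0853
finger_force: 0.0
```

Call:
creep_tool:
  offsets: {"sx": [0,0,0,0,0,0],"sy": [0,0,0,0,0,0],"sz": [0,0,0,0,0,0],"rx": [0,0,0,0,0,0],"ry": [0,0,0,0,0,0],"rz": [0,0,0,0,0,0]}
  aperture: 0.03

```text
time: 3.35
tool_pos: [0.4081, 0.3339, 0.002]
eef_rot: [3.14, 0.002, -3.141]
force: [-2.4, -1.2, 15.9]
width: 0.0495
finger_force: 59.7
```

Call:
creep_tool:
  offsets: {"sx": [0,0,0,0],"sy": [0,0,0,0],"sz": [-0.64,-0.8,-0.48,0],"rx": [0,0,0,0],"ry": [0,0,0,0],"rz": [0,0,0,0]}

```text
time: 3.85
tool_pos: [0.4087, 0.3343, 0.1231]
eef_rot: [3.138, 0.004, 3.141]
force: [0.6, 0.8, -1.0]
width: 0.0495
finger_force: 62.8
```

```bash
python3 -c "
from h import *
go(.643,.087,.12,3.08)"
```

```text
pos [0.4087 0.3343 0.1231] rot [3.138 0.004 3.141] q [-0.74  0.49 -0.05  1.96  0.03  0.69  0.76] F [ 0.6  0.8 -1. ] w 0.0495 ff 62.7725884784013
rotvec [0.0038 0.0038 0.0615]
then tool delta [-0.2491 -0.2324  0.0031]
```

In the tool's units: -0.042 m is -0.672, -0.04 m is -0.64, 0.03 rad / 6.2832 = 0.0048.

Call:
creep_tool:
  offsets: {"sx": [-0.672,-0.672,-0.672,-0.672,-0.672,-0.64,0,0],"sy": [-0.656,-0.656,-0.624,-0.624,-0.624,-0.624,0,0],"sz": [0,0,0,0,0,0,0,0],"rx": [0,0,0,0,0,0,0,0],"ry": [0,0,0,0,0,0,0,0],"rz": [0.0048,0.0048,0,0,0,0,0,0]}

```text
time: 4.85
tool_pos: [0.6458, 0.0846, 0.1192]
eef_rot: [3.141, -0.002, 3.081]
force: [0.5, -0.3, -0.3]
width: 0.0499
finger_force: 62.8
```

Run:
```python
from h import *
d=wsnap();go(.644,.087,.009,3.08)
im=cv2.resize(d['img'][:,:,::-1].copy(),(800,600))
cv2.imwrite('pics/w2.png',im)
```

```text
pos [0.6456 0.0856 0.1195] rot [ 3.141e+00 -2.000e-03  3.083e+00] q [-0.18  0.65 -0.04  1.63  0.03  0.86  1.28] F [-0.4 -0.1 -0.6] w 0.0498 ff 62.755459416657686
rotvec [ 0.0005 -0.0018  0.003 ]
then tool delta [0.0017 0.0013 0.1105]
```

View pics/w2.png

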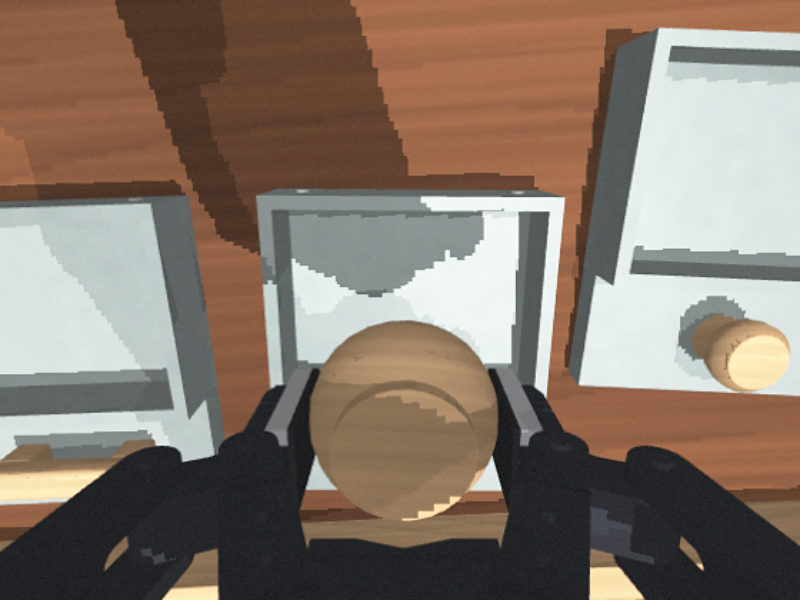

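The bun is held upright and centred over its bin (rim 258–565, tool centre 404). I lower it in now.

In the tool's units: 0.035 m is 0.56, 0.025 m is 0.4.

Call:
creep_tool:
  offsets: {"sx": [0.048,0,0,0,0,0,0],"sy": [0.016,0,0,0,0,0,0],"sz": [0.56,0.56,0.4,0.192,0.048,0,0],"rx": [0,0,0,0,0,0,0],"ry": [0,0,0,0,0,0,0],"rz": [0,0,0,0,0,0,0]}

```text
time: 5.78
tool_pos: [0.6444, 0.0858, 0.0113]
eef_rot: [3.141, 0.002, 3.082]
force: [0.7, -0.8, -0.7]
width: 0.0495
finger_force: 62.8
```

Call:
creep_tool:
  offsets: {"sx": [0,0,0,0],"sy": [0,0,0,0],"sz": [0,0,0,0],"rx": [0,0,0,0],"ry": [0,0,0,0],"rz": [0,0,0,0]}
  aperture: 0.068

```text
time: 6.28
tool_pos: [0.6438, 0.0856, 0.0103]
eef_rot: [3.142, 0.0, 3.082]
force: [-0.1, 0.9, -0.1]
width: 0.0684
finger_force: 0.0
```

In the tool's units: -0.05 m is -0.8, 0.04 m is 0.64, -0.06 rad / 6.2832 = -0.0095.

Call:
creep_tool:
  offsets: {"sx": [0,0,0,0.64,0.64,0.64,0.64,0.624,0,0],"sy": [0,0,0,0.16,0.16,0.16,0.16,0.144,0,0],"sz": [-0.48,-0.8,-0.48,0,0,0,0,0,0,0],"rx": [0,0,0,0,0,0,0,0,0,0],"ry": [0,0,0,0,0,0,0,0,0,0],"rz": [0,0,-0.0095,0,0,0,0,0,0,0]}

```text
time: 7.52
tool_pos: [0.4457, 0.1347, 0.1206]
eef_rot: [3.141, 0.001, -3.141]
force: [0.4, -0.1, -0.0]
width: 0.0677
finger_force: 0.0
```

Run:
```python
from h import *
d=wsnap();go(.445,.1345,.004,np.pi)
cv2.imwrite('pics/w3.png',cv2.resize(d['img'][:,:,::-1].copy(),(800,600)))
for p in [(.445,.1345,.033),(.445,.1345,.0235)]: print(proj(d,p)*800/560)
```

```text
pos [0.4459 0.1346 0.1205] rot [3.141e+00 1.000e-03 3.141e+00] q [-0.35  0.42 -0.06  2.11  0.05  0.61  1.13] F [ 0.1 -0.1  0.8] w 0.0679 ff 0.0
rotvec [ 0.0002  0.0012 -0.0003]
then tool delta [ 9.000e-04 -1.000e-04  1.165e-01]
[404.47332148 304.37407805]
[404.41516898 298.66852321]
```

View pics/w3.png

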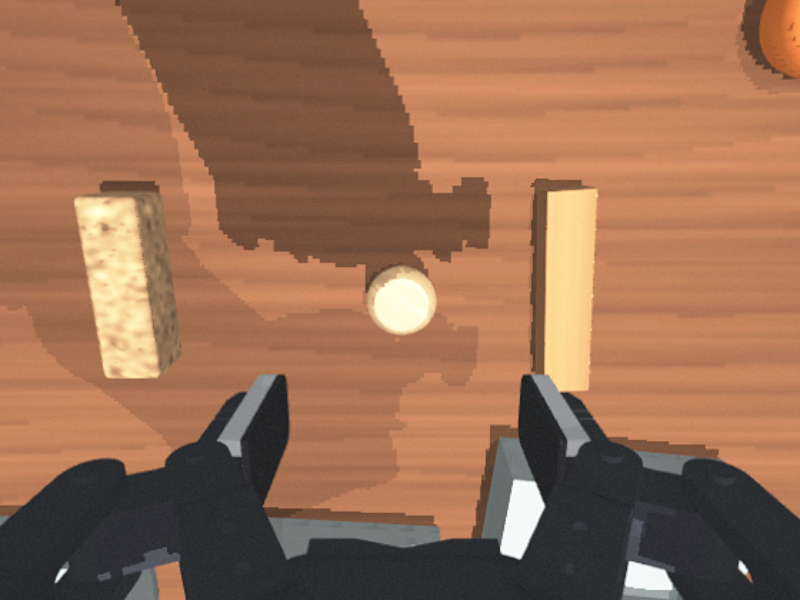

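The knob sits at (402,300), where predicted. I descend and grip it.

In the tool's units: 0.04 m is 0.64, 0.037 m is 0.592.

Call:
creep_tool:
  offsets: {"sx": [0,0,0,0,0],"sy": [0,0,0,0,0],"sz": [0.64,0.64,0.592,0,0],"rx": [0,0,0,0,0],"ry": [0,0,0,0,0],"rz": [0,0,0,0,0]}
  aperture: 0.066

```text
time: 8.2
tool_pos: [0.4456, 0.1345, 0.004]
eef_rot: [3.142, 0.001, 3.141]
force: [-0.1, 0.1, 0.2]
width: 0.066
finger_force: 0.0
```

Call:
creep_tool:
  offsets: {"sx": [0,0,0,0,0,0],"sy": [0,0,0,0,0,0],"sz": [0,0,0,0,0,0],"rx": [0,0,0,0,0,0],"ry": [0,0,0,0,0,0],"rz": [0,0,0,0,0,0]}
  aperture: 0.015

```text
time: 8.95
tool_pos: [0.4456, 0.1348, 0.0047]
eef_rot: [3.141, 0.002, -3.142]
force: [-1.4, -0.9, 13.4]
width: 0.0308
finger_force: 58.1
```

Call:
creep_tool:
  offsets: {"sx": [0,0,0,0],"sy": [0,0,0,0],"sz": [-0.64,-0.8,-0.48,0],"rx": [0,0,0,0],"ry": [0,0,0,0],"rz": [0,0,0,0]}

```text
time: 9.45
tool_pos: [0.4462, 0.135, 0.126]
eef_rot: [3.14, 0.005, 3.142]
force: [0.9, -1.3, -1.1]
width: 0.0309
finger_force: 59.4
```

```bash
python3 -c "
from h import *
go(.594,.246,.12,3.05)"
```

```text
pos [0.4462 0.135  0.126 ] rot [3.14  0.005 3.142] q [-0.34  0.41 -0.07  2.11  0.05  0.62  1.12] F [ 0.9 -1.3 -1.1] w 0.0309 ff 59.44913253596161
rotvec [0.0022 0.0052 0.0915]
then tool delta [-0.1371  0.124   0.006 ]
```

In the tool's units: -0.035 m is -0.56, -0.033 m is -0.528, 0.09 rad / 6.2832 = 0.0143.

Call:
creep_tool:
  offsets: {"sx": [0,-0.56,-0.56,-0.56,-0.528,0,0,0],"sy": [0,0.496,0.496,0.496,0.512,0,0,0],"sz": [0,0,0,0,0,0.48,0,0],"rx": [0,0,0,0,0,0,0,0],"ry": [0,0,0,0,0,0,0,0],"rz": [0.0143,0,0,0,0,0,0,0]}

```text
time: 10.45
tool_pos: [0.5931, 0.2462, 0.0935]
eef_rot: [-3.141, -0.001, 3.051]
force: [-0.3, 0.4, -0.4]
width: 0.0307
finger_force: 59.4
```

Run:
```python
from h import *
d=wsnap();go(.595,.2475,.011,3.05)
cv2.imwrite('pics/w4.png',cv2.resize(d['img'][:,:,::-1].copy(),(800,600)))
```

```text
pos [0.5935 0.2463 0.0941] rot [3.142e+00 1.000e-03 3.051e+00] q [-0.45  0.66 -0.03  1.68  0.03  0.8   0.99] F [-0.5  0.2 -0.3] w 0.0309 ff 59.444205514591886
rotvec [0.0001 0.0005 0.0013]
then tool delta [-0.0014  0.0013  0.0831]
```

View pics/w4.png

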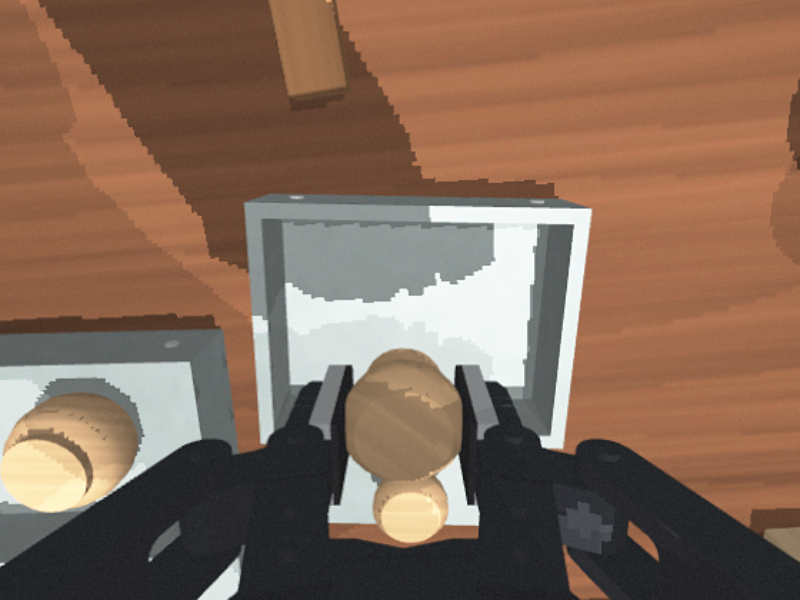

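The knob is upright over its bin (rim 246–592), and the bun stands in its own bin at left. I lower the knob.

In the tool's units: 0.03 m is 0.48, 0.006 m is 0.096.

Call:
creep_tool:
  offsets: {"sx": [0.016,0,0,0,0,0,0],"sy": [0.064,0,0,0,0,0,0],"sz": [0.48,0.48,0.256,0.096,0.016,0,0],"rx": [0,0,0,0,0,0,0],"ry": [0,0,0,0,0,0,0],"rz": [0,0,0,0,0,0,0]}

```text
time: 11.38
tool_pos: [0.5931, 0.251, 0.011]
eef_rot: [3.141, 0.001, 3.052]
force: [0.3, 0.4, 0.6]
width: 0.0308
finger_force: 59.7
```

Call:
creep_tool:
  offsets: {"sx": [0,0,0,0],"sy": [0,0,0,0],"sz": [0,0,0,0],"rx": [0,0,0,0],"ry": [0,0,0,0],"rz": [0,0,0,0]}
  aperture: 0.055

```text
time: 11.88
tool_pos: [0.5928, 0.2508, 0.0103]
eef_rot: [3.142, 0.0, 3.052]
force: [-0.1, 0.7, 0.4]
width: 0.0546
finger_force: 0.0
```

Call:
creep_tool:
  offsets: {"sx": [0,0,0,0],"sy": [0,0,0,0],"sz": [-0.48,-0.8,-0.8,0],"rx": [0,0,0,0],"ry": [0,0,0,0],"rz": [0,0,0,0]}

```text
time: 12.38
tool_pos: [0.5951, 0.2518, 0.1447]
eef_rot: [3.138, 0.007, 3.052]
force: [-0.3, -0.3, -0.9]
width: 0.055
finger_force: 0.0
```

```bash
python3 -c "
from h import *
go(.471,-.1175,.13,3.017)"
```

```text
pos [0.5951 0.2518 0.1447] rot [3.138 0.007 3.052] q [-0.45  0.61 -0.03  1.63  0.02  0.89  0.99] F [-0.3 -0.3 -0.9] w 0.0550 ff 0.0
rotvec [0.004  0.0065 0.0346]
then tool delta [ 0.0772 -0.3818  0.0147]
```

In the tool's units: -0.0545 m is -0.872, 0.011 m is 0.176, 0.034 rad / 6.2832 = 0.0054.

Call:
creep_tool:
  offsets: {"sx": [0,0.176,0.176,0.176,0.176,0.176,0.176,0.176,0,0],"sy": [0,-0.872,-0.872,-0.872,-0.872,-0.872,-0.872,-0.872,0,0],"sz": [0,0.032,0.032,0.032,0.032,0.032,0.032,0.032,0,0],"rx": [0,0,0,0,0,0,0,0,0,0],"ry": [0,0,0,0,0,0,0,0,0,0],"rz": [0.0054,0,0,0,0,0,0,0,0,0]}
  aperture: 0.08

```text
time: 13.62
tool_pos: [0.4688, -0.1179, 0.1255]
eef_rot: [3.141, -0.002, 3.016]
force: [-0.2, 0.9, -0.1]
width: 0.0799
finger_force: 0.0
```

Run:
```python
from h import *
d=wsnap();go(.471,-.1175,.001,3.017)
cv2.imwrite('pics/w5.png',cv2.resize(d['img'][:,:,::-1].copy(),(800,600)))
print(proj(d,(.471,-.1175,.04))*800/560)
R=Ro.from_euler('z',-.125)
for c in [(-.023,-.023),(.023,-.023),(.023,.023),(-.023,.023)]: print(proj(d,np.array([.471,-.1175,.02])+R.apply([*c,0]))*800/560)
```

```text
pos [ 0.4693 -0.1171  0.1256] rot [ 3.141e+00 -1.000e-03  3.018e+00] q [ 0.18  0.43 -0.04  2.06  0.03  0.65  1.57] F [-0.1  0.3  0.5] w 0.0804 ff 0.0
rotvec [ 0.0007 -0.0011  0.0014]
then tool delta [-1.700e-03 -1.000e-04  1.246e-01]
[406.23142681 311.59323697]
[359.74718783 255.25081765]
[361.92132235 341.81226398]
[449.95081502 341.72861144]
[452.27457402 255.16779076]
```

View pics/w5.png

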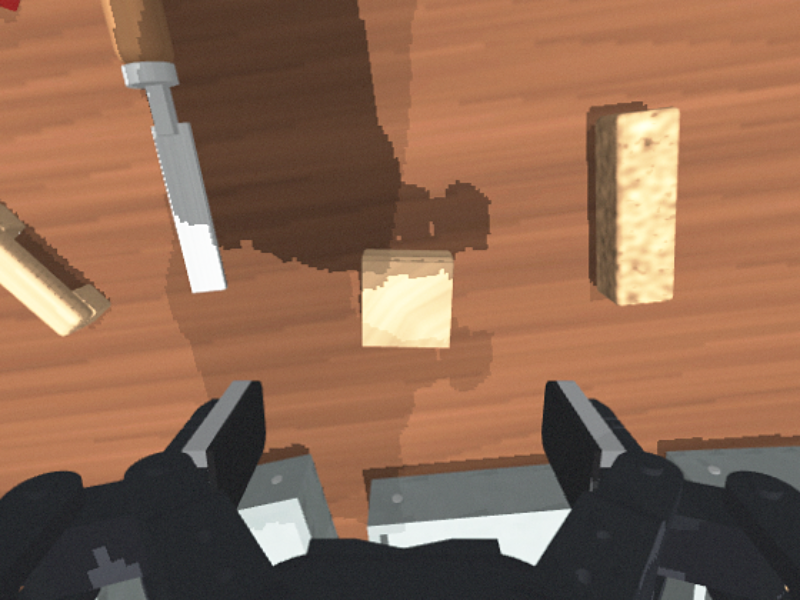

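The post cap is at (362–452, 250–347), aligned with the prediction. I descend and grip it.

In the tool's units: 0.045 m is 0.72, 0.035 m is 0.56.

Call:
creep_tool:
  offsets: {"sx": [-0.032,0,0,0,0],"sy": [0,0,0,0,0],"sz": [0.72,0.72,0.56,0,0],"rx": [0,0,0,0,0],"ry": [0,0,0,0,0],"rz": [0,0,0,0,0]}

```text
time: 14.3
tool_pos: [0.4718, -0.1177, 0.002]
eef_rot: [3.141, 0.0, 3.019]
force: [0.6, 0.5, 0.5]
width: 0.0799
finger_force: 0.0
```

Call:
creep_tool:
  offsets: {"sx": [0,0,0,0,0,0],"sy": [0,0,0,0,0,0],"sz": [0,0,0,0,0,0],"rx": [0,0,0,0,0,0],"ry": [0,0,0,0,0,0],"rz": [0,0,0,0,0,0]}
  aperture: 0.025

```text
time: 15.05
tool_pos: [0.472, -0.1186, 0.0027]
eef_rot: [3.142, 0.002, 3.018]
force: [-1.5, 1.2, 11.9]
width: 0.0445
finger_force: 60.6
```

Call:
creep_tool:
  offsets: {"sx": [0,0,0,0],"sy": [0,0,0,0],"sz": [-0.64,-0.8,-0.48,0],"rx": [0,0,0,0],"ry": [0,0,0,0],"rz": [0,0,0,0]}

```text
time: 15.55
tool_pos: [0.4726, -0.1189, 0.124]
eef_rot: [-3.141, 0.006, 3.017]
force: [0.2, -0.4, 0.0]
width: 0.0441
finger_force: 62.2
```

```bash
python3 -c "
from h import *
go(.626,-.244,.12,3.24)"
```

```text
pos [ 0.4726 -0.1189  0.124 ] rot [-3.141  0.006  3.017] q [ 0.18  0.44 -0.04  2.06  0.03  0.64  1.56] F [ 0.2 -0.4  0. ] w 0.0441 ff 62.19452619552612
rotvec [-0.0009  0.0055 -0.2226]
then tool delta [-0.1403 -0.1396  0.004 ]
```

Units first: shifts go in shares of 62.5 mm and turns go in shares of 2 pi rad. So -0.035 m is -0.56, -0.111 rad / 6.2832 = -0.0177.

Call:
creep_tool:
  offsets: {"sx": [0,0,-0.56,-0.56,-0.56,-0.56,0,0],"sy": [0,0,-0.56,-0.56,-0.56,-0.56,0,0],"sz": [0,0,0,0,0,0,0,0],"rx": [0,0,0,0,0,0,0,0],"ry": [0,0,0,0,0,0,0,0],"rz": [-0.0177,-0.0177,0,0,0,0,0,0]}

```text
time: 16.55
tool_pos: [0.6234, -0.2436, 0.12]
eef_rot: [3.14, -0.002, -3.043]
force: [-0.4, -0.8, 0.1]
width: 0.0446
finger_force: 62.2
```

Run:
```python
from h import *
import pickle
d=wsnap();pickle.dump(d,open('w6.pkl','wb'));go(.626,-.243,.01,3.24)
cv2.imwrite('pics/w6.png',cv2.resize(d['img'][:,:,::-1].copy(),(800,600)))
# rim check: grey pixels (bright, unsaturated) along a row through the near rim
hsv=cv2.cvtColor(d['img'],cv2.COLOR_RGB2HSV);m=((hsv[...,1]<45)&(hsv[...,2]>70)).astype(np.uint8)
n,l,st,c=cv2.connectedComponentsWithStats(m[:300]);print(st[(st[:,4]>800)])
R=Ro.from_euler('z',.12)
for c in [(-.052,.066),(-.052,-.066)]: print(proj(d,np.array([.626,-.243,.04])+R.apply([*c,0])).round(1))
```

```text
pos [ 0.6233 -0.2432  0.1205] rot [ 3.140e+00 -2.000e-03 -3.043e+00] q [ 0.36  0.67 -0.1   1.58  0.08  0.9   1.9 ] F [0.  0.9 0.3] w 0.0448 ff 62.22401976585388
rotvec [ 0.0012 -0.0017  0.0003]
then tool delta [-2.700e-03 -1.000e-04  1.105e-01]
[[     0      0    560    300 120969]
 [     0     57     89    104   3051]
 [   170    132    215    168  23330]
 [   382    168    178    132  20520]]
[388.9 139.5]
[175.4 144.4]
```

The rim is found at 170–385, against a prediction of 175–389, so the bin position is fine. I lower the cap.

In the tool's units: 0.035 m is 0.56, 0.025 m is 0.4.

Call:
creep_tool:
  offsets: {"sx": [0,0,0,0,0,0,0],"sy": [-0.016,0,0,0,0,0,0],"sz": [0.56,0.56,0.4,0.224,0.032,0,0],"rx": [0,0,0,0,0,0,0],"ry": [0,0,0,0,0,0,0],"rz": [0,0,0,0,0,0,0]}

```text
time: 17.48
tool_pos: [0.625, -0.2453, 0.0114]
eef_rot: [-3.141, 0.002, -3.043]
force: [-0.8, 0.3, -1.2]
width: 0.0446
finger_force: 62.2
```

Call:
creep_tool:
  offsets: {"sx": [0,0,0,0],"sy": [0,0,0,0],"sz": [0,0,0,0],"rx": [0,0,0,0],"ry": [0,0,0,0],"rz": [0,0,0,0]}
  aperture: 0.062

```text
time: 17.98
tool_pos: [0.6244, -0.2451, 0.0103]
eef_rot: [-3.142, -0.0, -3.043]
force: [-1.3, -0.3, 0.6]
width: 0.062
finger_force: 0.0
```

Call:
creep_tool:
  offsets: {"sx": [0,0,0,0],"sy": [0,0,0,0],"sz": [-0.48,-0.8,-0.8,0],"rx": [0,0,0,0],"ry": [0,0,0,0],"rz": [0,0,0,0]}

```text
time: 18.48
tool_pos: [0.6268, -0.246, 0.1449]
eef_rot: [-3.138, 0.007, -3.044]
force: [0.6, 0.6, -0.1]
width: 0.0622
finger_force: 0.0
```

```bash
python3 -c "
from h import *
go(.434,-.302,.13,-3.14159+.58)"
```

```text
pos [ 0.6268 -0.246   0.1449] rot [-3.138  0.007 -3.044] q [ 0.36  0.64 -0.1   1.55  0.08  0.94  1.91] F [ 0.6  0.6 -0.1] w 0.0622 ff 0.0
rotvec [-0.0049  0.0062 -0.4821]
then tool delta [0.192  0.0588 0.0149]
```

Joint 7 would be close to its limit at this yaw, so I use the half-turn-equivalent grasp (yaw 0.58).

In the tool's units: 0.18 rad / 6.2832 = 0.0286.

Call:
creep_tool:
  offsets: {"sx": [0,0,0,0,0,0,0,0],"sy": [0,0,0,0,0,0,0,0],"sz": [0,0,0,0,0,0,0,0],"rx": [0,0,0,0,0,0,0,0],"ry": [0,0,0,0,0,0,0,0],"rz": [0.0286,0.0286,0.0286,0.0286,0.0286,0.0286,0.0286,0.0286]}
  quiet: true

```text
ok
```

Call:
creep_tool:
  offsets: {"sx": [0,0,0,0,0,0,0,0],"sy": [0,0,0,0,0,0,0,0],"sz": [0,0,0,0,0,0,0,0],"rx": [0,0,0,0,0,0,0,0],"ry": [0,0,0,0,0,0,0,0],"rz": [0.0286,0.0286,0.0286,0.0286,0.0286,0.0286,0.0223,0]}

```text
time: 20.48
tool_pos: [0.624, -0.2448, 0.1393]
eef_rot: [-3.141, 0.002, 0.581]
force: [0.0, 0.0, 0.2]
width: 0.0618
finger_force: 0.0
```

```bash
python3 -c "
from h import *
go(.434,-.302,.13,.58)"
```

```text
pos [ 0.624  -0.2448  0.1393] rot [-3.141e+00  2.000e-03  5.810e-01] q [-0.05  0.74  0.65  1.58 -0.51  1.   -0.24] F [0.  0.  0.2] w 0.0618 ff 0.0
rotvec [-0.0007  0.0016  0.0008]
then tool delta [-0.1903 -0.0563  0.0093]
```

In the tool's units: -0.038 m is -0.608, -0.012 m is -0.192.

Call:
creep_tool:
  offsets: {"sx": [-0.608,-0.608,-0.608,-0.608,-0.608,0,0],"sy": [-0.176,-0.176,-0.176,-0.176,-0.192,0,0],"sz": [0.032,0.032,0.032,0.032,0.032,0,0],"rx": [0,0,0,0,0,0,0],"ry": [0,0,0,0,0,0,0],"rz": [0,0,0,0,0,0,0]}
  aperture: 0.05

```text
time: 21.35
tool_pos: [0.4353, -0.3023, 0.1303]
eef_rot: [3.141, -0.001, 0.582]
force: [0.3, 1.0, 0.3]
width: 0.0499
finger_force: 0.0
```

Run:
```python
from h import *
d=wsnap();go(.434,-.302,.003,.58)
hsv=cv2.cvtColor(d['img'],cv2.COLOR_RGB2HSV)
b=np.array([.434,-.302,.0]);R=Ro.from_euler('z',.58)
P=lambda x,y,z: proj(d,b+R.apply([x,y,z]))
print('pred top centre',P(0,0,.028).round(1),'ends',P(.036,0,.028).round(1),P(-.036,0,.028).round(1))
im=d['img'][:,:,::-1].copy()
for z in(.028,):
    q=np.array([P(*c,z) for c in[(.036,.008),(.036,-.008),(-.036,-.008),(-.036,.008)]]).round().astype(int);cv2.polylines(im,[q],True,(255,0,0),1)
cv2.imwrite('pics/w7.png',cv2.resize(im,(800,600),interpolation=cv2.INTER_CUBIC))
```

```text
pos [ 0.4357 -0.3021  0.1302] rot [ 3.141 -0.     0.583] q [ 0.1   0.57  0.64  1.96 -0.48  0.77  0.03] F [ 0.7 -0.3  0.9] w 0.0503 ff 0.0
rotvec [ 0.0003 -0.0004  0.0025]
then tool delta [-0.0014 -0.001   0.1272]
pred top centre [280.1 208.6] ends [280.1 158.6] [280.1 254.9]
```

View pics/w7.png

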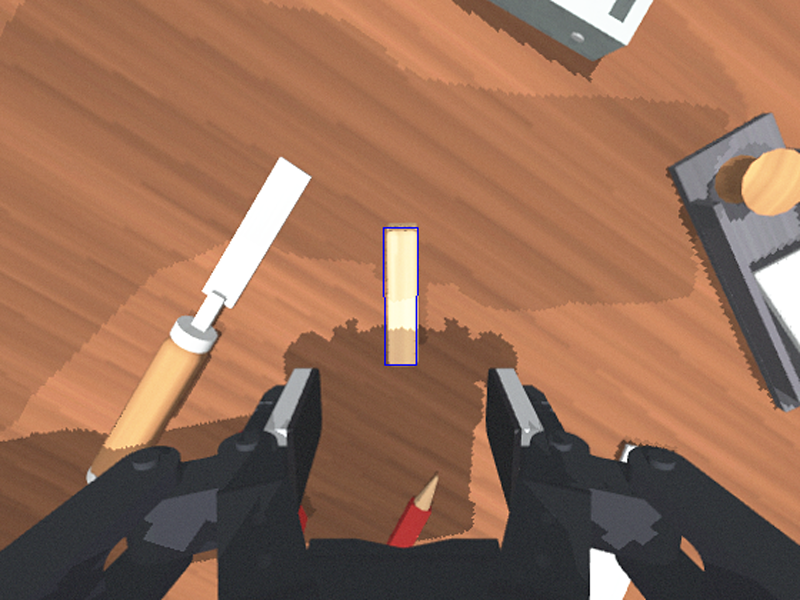

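The oak bar pull at (400,296) matches the overlay exactly. The chisel lies clear to the left. I grip it.

In the tool's units: 0.045 m is 0.72, 0.036 m is 0.576.

Call:
creep_tool:
  offsets: {"sx": [-0.016,0,0,0,0],"sy": [0,0,0,0,0],"sz": [0.72,0.72,0.576,0,0],"rx": [0,0,0,0,0],"ry": [0,0,0,0,0],"rz": [0,0,0,0,0]}

```text
time: 22.02
tool_pos: [0.4347, -0.3032, 0.0052]
eef_rot: [3.141, -0.0, 0.581]
force: [0.6, -0.5, 0.8]
width: 0.05
finger_force: 0.0
```

Call:
creep_tool:
  offsets: {"sx": [0,0,0,0,0,0],"sy": [0,0,0,0,0,0],"sz": [0,0,0,0,0,0],"rx": [0,0,0,0,0,0],"ry": [0,0,0,0,0,0],"rz": [0,0,0,0,0,0]}
  aperture: 0.004

```text
time: 22.78
tool_pos: [0.4347, -0.3031, 0.0056]
eef_rot: [3.14, -0.001, 0.58]
force: [-0.0, 1.4, 8.4]
width: 0.0145
finger_force: 58.7
```

Call:
creep_tool:
  offsets: {"sx": [0,0,0,0],"sy": [0,0,0,0],"sz": [-0.64,-0.8,-0.64,0],"rx": [0,0,0,0],"ry": [0,0,0,0],"rz": [0,0,0,0]}

```text
time: 23.28
tool_pos: [0.4353, -0.304, 0.1375]
eef_rot: [3.136, -0.003, 0.58]
force: [1.0, 0.1, -0.8]
width: 0.0151
finger_force: 58.9
```

```bash
python3 -c "
from h import *
go(.638,-.087,.13,1.55)"
```

```text
pos [ 0.4353 -0.304   0.1375] rot [ 3.136e+00 -3.000e-03  5.800e-01] q [ 0.09  0.56  0.66  1.96 -0.48  0.78  0.04] F [ 1.   0.1 -0.8] w 0.0151 ff 58.913260102272034
rotvec [ 6.200e-03 -2.000e-04 -9.699e-01]
then tool delta [0.2212 0.1981 0.0075]
```

In the tool's units: -0.162 rad / 6.2832 = -0.0258.

Call:
creep_tool:
  offsets: {"sx": [0,0,0,0,0,0,0],"sy": [0,0,0,0,0,0,0],"sz": [0,0,0,0,0,0,0],"rx": [0,0,0,0,0,0,0],"ry": [0,0,0,0,0,0,0],"rz": [-0.0258,-0.0258,-0.0258,-0.0258,-0.0258,-0.0255,0]}
  quiet: true

```text
ok
```

Call:
creep_tool:
  offsets: {"sx": [0.592,0.592,0.592,0.592,0.592,0.576,0,0],"sy": [0.528,0.528,0.528,0.528,0.528,0.528,0,0],"sz": [0,0,0,0,0,0,0,0],"rx": [0,0,0,0,0,0,0,0],"ry": [0,0,0,0,0,0,0,0],"rz": [0,0,0,0,0,0,0,0]}

```text
time: 25.15
tool_pos: [0.6358, -0.0864, 0.1337]
eef_rot: [-3.14, 0.001, 1.548]
force: [0.0, -0.7, -1.2]
width: 0.0147
finger_force: 58.9
```

```bash
python3 -c "
from h import *
go(.638,-.087,.011,1.55)"
```

```text
pos [ 0.6358 -0.0864  0.1337] rot [-3.140e+00  1.000e-03  1.548e+00] q [-0.17  0.65  0.39  1.66 -0.3   0.89  0.31] F [ 0.  -0.7 -1.2] w 0.0147 ff 58.93158316612244
rotvec [-0.0012  0.0006 -0.0025]
then tool delta [-0.0006  0.0022  0.1227]
```

In the tool's units: 0.04 m is 0.64, 0.026 m is 0.416.

Call:
creep_tool:
  offsets: {"sx": [0,0,0,0,0,0,0],"sy": [0.016,0,0,0,0,0,0],"sz": [0.64,0.64,0.416,0.224,0.032,0,0],"rx": [0,0,0,0,0,0,0],"ry": [0,0,0,0,0,0,0],"rz": [0,0,0,0,0,0,0]}

```text
time: 26.02
tool_pos: [0.6381, -0.0862, 0.0134]
eef_rot: [3.14, 0.0, 1.55]
force: [-0.5, 0.4, -1.1]
width: 0.0148
finger_force: 59.0
```

Call:
creep_tool:
  offsets: {"sx": [0,0,0,0],"sy": [0,0,0,0],"sz": [0,0,0,0],"rx": [0,0,0,0],"ry": [0,0,0,0],"rz": [0,0,0,0]}
  aperture: 0.034

```text
time: 26.52
tool_pos: [0.6375, -0.0861, 0.0123]
eef_rot: [-3.142, 0.0, 1.55]
force: [-0.4, -0.3, -0.6]
width: 0.0339
finger_force: 0.0
```

Call:
creep_tool:
  offsets: {"sx": [0,0,0,0,0,0],"sy": [0,0,0,0,0,0],"sz": [-0.48,-0.8,-0.8,-0.64,0,0],"rx": [0,0,0,0,0,0],"ry": [0,0,0,0,0,0],"rz": [0,0,0,0,0,0]}

```text
time: 27.28
tool_pos: [0.6371, -0.0859, 0.1817]
eef_rot: [-3.141, -0.0, 1.55]
force: [-0.1, 0.4, -0.4]
width: 0.0341
finger_force: 0.0
```

Run:
```python
from h import *
import pickle
t,s=pickle.load(open('c.pkl','rb'));T=robot.snapshot('top');S=robot.snapshot('scene')
for n,a,b,L in(('top',t,T,{'bun':(.644,.0865,.03),'knob':(.594,.2505,.03),'cap':(.626,-.244,.04),'bar':(.638,-.0865,.034)}),('scene',s,S,{'bun':(.644,.0865,.03),'knob':(.594,.2505,.03),'cap':(.626,-.244,.04),'bar':(.638,-.0865,.034)})):
    hsv=cv2.cvtColor(b['img'],cv2.COLOR_RGB2HSV)
    for k,p in L.items():
        u,v=proj(b,p).round().astype(int);w=14;sub=hsv[v-w:v+w,u-w:u+w]
        m=((sub[...,1]>50)).astype(np.uint8);c,l,st,ce=cv2.connectedComponentsWithStats(m)
        i=1+np.argmax(st[1:,4]) if c>1 else 0
        print(n,k,'pred',(u,v),'blob',st[i,:2]+[u-w,v-w],st[i,2:],(ce[i]+[u-w,v-w]).round(1))
    df=np.abs(a['img'].astype(int)-b['img']).max(2)
    for k,ps in {'sand':(.438,-.004,.03),'chisel blade':(.40,-.222,.01),'chisel handle':(.29,-.222,.02)}.items():
        u,v=proj(b,ps).round().astype(int); print(n,k,(u,v),'mean diff',df[v-8:v+9,u-8:u+9].mean().round(1))
```

```text
top bun pred (np.int64(249), np.int64(142)) blob [240 133] [ 16  16 133] [246.3 139.1]
top knob pred (np.int64(184), np.int64(161)) blob [179 155] [ 13  13 138] [185.  161.1]
top cap pred (np.int64(378), np.int64(149)) blob [376 142] [ 12  20 205] [381.6 151.6]
top bar pred (np.int64(316), np.int64(145)) blob [320 142] [5 3 5] [322.  142.6]
top sand (np.int64(283), np.int64(223)) mean diff 102.2
top chisel blade (np.int64(369), np.int64(239)) mean diff 4.0
top chisel handle (np.int64(370), np.int64(283)) mean diff 5.5
scene bun pred (np.int64(366), np.int64(269)) blob [352 256] [ 28  27 634] [365.7 269.8]
scene knob pred (np.int64(425), np.int64(219)) blob [417 211] [ 18  20 275] [425.  220.1]
scene cap pred (np.int64(185), np.int64(327)) blob [171 313] [ 28  28 631] [185.8 328.1]
scene bar pred (np.int64(276), np.int64(300)) blob [262 292] [ 28  22 335] [275.4 302.9]
scene sand (np.int64(275), np.int64(203)) mean diff 170.7
scene chisel blade (np.int64(167), np.int64(230)) mean diff 15.8
scene chisel handle (np.int64(154), np.int64(188)) mean diff 22.6
```

All four parts appear where they were placed. The arm hides the sanding block, so I move it aside for one last code check.

In the tool's units: 0.05 m is 0.8, -0.02 m is -0.32.

Call:
creep_tool:
  offsets: {"sx": [0.8,0.8,0.8,0.8,0.8,0.8,0.8,0.8,0.8,0],"sy": [-0.16,-0.16,-0.16,-0.32,-0.32,-0.32,-0.32,-0.32,-0.32,0],"sz": [-0.16,-0.16,-0.16,0,0,0,0,0,0,0],"rx": [0,0,0,0,0,0,0,0,0,0],"ry": [0,0,0,0,0,0,0,0,0,0],"rz": [0,0,0,0,0,0,0,0,0,0]}

```text
time: 28.62
tool_pos: [0.4935, 0.3722, 0.2102]
eef_rot: [-3.138, -0.0, 1.558]
force: [-0.8, -0.3, -0.4]
width: 0.0342
finger_force: 0.0
```

Run:
```python
from h import *
import pickle
t,s=pickle.load(open('c.pkl','rb'))
for n,a in(('top',t),('scene',s)):
    b=robot.snapshot(n);df=np.abs(a['img'].astype(int)-b['img']).max(2);hsv=cv2.cvtColor(b['img'],cv2.COLOR_RGB2HSV)
    for k,ps in {'sand':(.438,-.004,.03),'blade':(.40,-.222,.01),'handle':(.29,-.222,.02)}.items():
        u,v=proj(b,ps).round().astype(int); print(n,k,'diff',df[v-8:v+9,u-8:u+9].mean().round(1))
    for k,p in {'bun':(.644,.0865,.03),'knob':(.594,.2505,.03),'cap':(.626,-.244,.04),'bar':(.638,-.0865,.034)}.items():
        u,v=proj(b,p).round().astype(int);w=20;m=(hsv[v-w:v+w,u-w:u+w,1]>50).astype(np.uint8);m=cv2.erode(m,None)
        c,l,st,ce=cv2.connectedComponentsWithStats(m);i=l[w,w];print(n,k,(u,v),'size',st[i,2:],'cen',(ce[i]+[u-w,v-w]).round(1))
```

```text
top sand diff 7.3
top blade diff 5.1
top handle diff 6.8
top bun (np.int64(249), np.int64(142)) size [ 18  18 246] cen [249.8 142.9]
top knob (np.int64(184), np.int64(161)) size [11 11 91] cen [185.  161.1]
top cap (np.int64(378), np.int64(149)) size [ 18  18 282] cen [377.6 151.9]
top bar (np.int64(316), np.int64(145)) size [ 26   7 128] cen [316.3 145.5]
scene sand diff 6.7
scene blade diff 5.1
scene handle diff 7.0
scene bun (np.int64(366), np.int64(269)) size [ 27  28 557] cen [365.8 270.4]
scene knob (np.int64(425), np.int64(219)) size [ 16  18 201] cen [425.  219.9]
scene cap (np.int64(185), np.int64(327)) size [ 34  33 722] cen [187.4 331. ]
scene bar (np.int64(276), np.int64(300)) size [ 38  25 381] cen [276.4 303.1]
```

All four parts stand in their bins with upright outlines, and the sanding block and chisel haven't moved.

```bash
python3 -c "
from plant import robot
print(robot.hand_in())"
```

```text
the job is handed in; nothing more can be done
None
```

I put the bun foot, knob, post cap and bar pull upright in their matching bins and handed the job in at about 29 s; the last camera check showed the sanding block and chisel unmoved, but the hand-in gave no verdict.

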